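# Open the child-safe box's double-catch gate and hold it wide

### The arm

A 7-joint arm with a two-finger parallel gripper is mounted at the origin on a cart in front of the work surface, level with it; the furniture and walls round the work are solid. World frame = base frame: x ahead of the robot, y to its left, z up, the work surface at z = 0. Lengths are in m, angles in rad, forces in N, time in s.
With the tool pointing down it reaches from about 0.35 to 0.9 m from the base axis. Payload 8.1 kg.
Tool frame: the origin (TCP) lies at the very end of the fingers, on their centre line; the grasp point (between the pads) lies 19 mm behind it (arm.tcp_to_grasp is the distance from the TCP to the grasp point, in m); z points along the fingers, y is the line along which they close (so a half turn about z gives the same grasp; the last joint's range is limited). The gripper opens to 92 mm and grips with 3 to 60 N. Pads are 19 mm wide; open, the fingers measure 130 mm over their backs; the gripper's body (75 mm by 190 mm) begins 47 mm behind the grasp point.
Start: joints at [-1.257, 0.434, 0.025, 1.573, -0.012, 1.134, -0.075], TCP at [0.253, 0.571, 0.227] pointing down, gripper open.
Joint ranges: [-2.62, 2.62], [-0.44, 2.09], [-1.27, 1.32], [0.08, 2.57], [-1.32, 4.46], [0.12, 2], [-2.74, 2.74]. Speed limits (rad/s): [2.22, 2.22, 3.01, 3.01, 3.14, 3.14, 3.14].

### API

Orientations are given as a rotation vector (axis times angle).
In Python, from cell import arm gives the robot as it stands.
- The arm moves only by the shell command python3 nudge.py 'ROWS' [FORCE]. ROWS is a JSON list that holds a single list of rows (three levels of brackets), with 1 to 10 rows, each of 5 numbers: dx, dy, dz in m, then a turn about the tool's z in rad, then the opening from 0.0 (shut) to 1.0 (fully open); each row shifts and turns the commanded pose from where the row before left it, along the tool's axes as they then stand; what a row does not reach is not made up. A row lasts 1/10 s, in which the tool goes at most 0.05 m and 0.15 rad, less where a joint would pass 70% of its speed; a pose out of reach is approached as far as the arm can. The fingers move at their own pace and stop on an object; FORCE is the grip in N (left out, the last holds). Time passes only in rows, so rows that do not move let the fingers close. It prints the time, the measured TCP pose, the force, the opening and the grip force at its end. Input that does not fit is refused with a message, and nothing moves.
- arm.observe(): the state, without advancing time (a new reading comes with each control period).
- arm.get_image(name): name is "side" or "top" or "wrist"; returns a dict with "image" (400x640x3 uint8, blue, green, red), "fx", "fy", "cx", "cy" (pixels), "cam_to_world" (4x4, takes a point from camera to world coordinates); the wrist camera has in their place "mount" (4x4, takes a point from camera to tool coordinates, whose origin is the TCP and whose axes are the flange's). Camera axes: x right, y down, z forward; pixel columns grow to the right and rows downward; lengths in m; the calibration is good to about 2 mm. A picture is of the moment at which its call begins: read the wrist's pose just before it. There is no depth.
- arm.sign_off(): hands the job in; it is judged then, once.
The state is a dict: "clock": time; "joints": joint angles; "dq": joint speeds; "joint_efforts": joint torques, N m; "position": TCP position; "ee_rot": TCP orientation; "force": force on the tool from outside, world axes, zero at the start; "ft_torque": the same for the moment, N m; "width": opening from 0.0 (shut) to 1.0 (fully open); "gripper_force": force on a finger pad.
Only numpy, scipy, OpenCV 4.12 (cv2) and the standard library are available. Lean on these libraries where they do the work, as an engineer would, in place of code of your own. Each camera call takes 0.05 s, during which the arm holds its last target. There are 200 camera calls.

### The job

Hold the child-safe box open for me so that I can take the spray can out with both hands: first squeeze the safety catch (the pair of finger posts on the right of the gate's front rail) fully until it stays open, then squeeze the main catch (the pair on the left) and with it swing the barred gate up, past the click of its half-open check, until it stands nearly upright. The gate is sprung and falls back when let go, so finish while still holding it wide open and still; do not let go, and leave the other things on the worktop where they are.

Things in the scene. Friction and masses are not known exactly. Their poses are not given: they have to be found in the camera images.
- child_box: White plastic tub, 216 mm wide (y) x 160 deep (x) x 88 high (228 x 170 over the rim), standing fast on suction feet; on top a hinged gate of thin steel bars, through which a spray can, a lighter and a scouring pad are seen. Origin: centre of its underside, on the worktop. Its catch side looks along its -x (to the robot at yaw 0), y is to the left seen by the robot, z up.
- gate_hinge (a point): Middle of the gate's hinge line, at the back of the box: 75 mm behind the box's centre (its +x), 94 mm above the worktop. Axes: the box's; the hinge line runs along y.
- gate (a joint): Gate angle about the hinge line (box +y), rad: 0 shut and level; the front rail swings up and back; 1.57 upright, stop 1.70. About 0.4 kg, with a damped closing spring: 1 to 4 N at the finger posts all the way. A check makes a bump at 0.7 to 0.9 rad (4 to 9 N at the posts); let go beyond it, the gate falls back onto it at 0.9. Cannot rise until the main catch is squeezed.
- keeper (a point): Underside of the fixed grey hook on the left end of the box's front rim, under which the main catch's bolt is caught. The hook reaches from 10 mm right to 11 mm left of this point (box y), 9 mm to its front and back, and 6 mm above it. Axes: the box's.
- safety_grip (a point): Squeeze point of the safety catch, on the gate: midway between the outer faces of its two posts once squeezed; 190 mm in front of the hinge line, 13 mm above it (107 over the worktop), 49 mm right of the gate's middle. Gate's axes; posts close along y. Right post fixed, outer face 19 mm right. Left post moves: outer face about 36 mm left at rest, about 21 mm squeezed.
- safety_catch (a joint): Turn of the safety catch, a pawl on the gate's front rail, rad: 0 locked (its nose stands behind the bolt of the main catch, which then moves only 2 mm), 0.42 = end stop, left post squeezed fully towards the right one; bolt free above 0.2. Stiff pivot, about 2 N at the post: it stays where it is put.
- main_grip (a point): Squeeze point of the main catch, on the gate: midway between the outer faces of its two posts once squeezed; 190 mm in front of the hinge line, 13 mm above it, 49 mm left of the gate's middle. Gate's axes; posts close along y. Right post fixed, outer face 15 mm right. Left post moves: outer face 27 mm left at rest, 15 mm squeezed. Also the gate's handle.
- main_catch (a joint): Travel of the main catch's bolt, m: 0 at rest (8 mm under the keeper), 0.012 fully squeezed, clear of the keeper from 0.009. Sprung, 4 N at rest to 8 N squeezed: it comes back when let go, so keep it squeezed while lifting. A downward gripper can stay upright: the gate turns between the pads.
- rail_front (a point): Middle of the front edge of the gate's rail, 165 mm in front of the hinge line. Gate's axes (x to the hinge, z out of its upper side). All four finger posts are grey, 9 to 10 mm thick and 13 mm high, and stand 43 mm out in front of the rail at 13 mm above the hinge line's level; their squeeze points lie 25 mm out. Nothing is in front of or below them.
- water_bottle: Clear plastic water bottle, 65 mm across, 207 mm high, behind the box. Origin: centre of its underside. Bystander.
- egg_cup: Orange egg cup, 48 mm across, 46 mm high, behind the box. Origin: centre of its underside. Bystander.
- mustard_jar: Glass jar with a red screw lid, 66 mm across, 100 mm high, to the right of the box. Origin: centre of its underside. Bystander.
- salt_shaker: Grey salt shaker, 44 mm across, 90 mm high, to the right of the box. Origin: centre of its underside. Bystander.

How it is judged:
On the way, in this order (a step that is already met when the one before it is completed fails the run):
1. the safety catch has been squeezed open while the gate is still shut (value of joint safety_catch above 0.22 rad and value of joint gate below 0.05 rad), for 0.2 s.
2. the main catch is squeezed by the fingers, its bolt clear of the keeper (value of joint main_catch above 0.008 m and contact force between the fingers and child_box above 1 N), for 0.1 s.
3. the gate has passed its half-open check (value of joint gate above 0.95 rad), for 0.1 s.
At the end, for the whole second after the job is handed in: The gate stands at least 1.25 rad (72 degrees) open, beyond its check and held there by the fingers (contact of at least 0.5 N), not swinging (under 0.1 rad/s); the four bystanders are within 30 mm of where they stood and upright (value of joint gate above 1.25 rad and velocity of joint gate between -0.1 and 0.1 rad/s and contact force between the fingers and child_box above 0.5 N and distance of each of water_bottle, mustard_jar, salt_shaker, egg_cup from where it was at the start of the episode below 0.03 m); the arm keeps its last pose, push and grip.
It fails at once if the water bottle is moved by more than 30 mm or tipped (distance of water_bottle from where it was at the start of the episode above 0.03 m or angle between water_bottle's own z axis and vertical above 0.4 rad).
It fails at once if the mustard jar is moved by more than 30 mm or tipped (distance of mustard_jar from where it was at the start of the episode above 0.03 m or angle between mustard_jar's own z axis and vertical above 0.4 rad).
It fails at once if the salt shaker is moved by more than 30 mm or tipped (distance of salt_shaker from where it was at the start of the episode above 0.03 m or angle between salt_shaker's own z axis and vertical above 0.4 rad).
It fails at once if the egg cup is moved by more than 30 mm or tipped (distance of egg_cup from where it was at the start of the episode above 0.03 m or angle between egg_cup's own z axis and vertical above 0.4 rad).
It also fails if it takes over 48 s, if anything falls off the work surface, if the arm or the gripper's body presses on something with over 40 N, if the wrist force passes 120 N, or if a joint passes its speed limit or range.

## Working session

There is one attempt and no reset: what is moved stays moved. The work goes in short steps, Python scripts to look and compute and a shell command to move; the robot and the scene stay as the last step left them, time stands still between calls to the robot, and variables do not carry over. Pictures are saved under pics/ and viewed, at most 10 in all, crops included, and the job is handed in when it is done.

```bash
ls; mkdir -p pics
python3 - <<'E'
from cell import arm
import cv2,json,numpy as np
o=arm.observe();print({k:np.round(v,3).tolist() for k,v in o.items()})
for n in("side","top"):
    d=arm.get_image(n);cv2.imwrite(f"pics/{n}0.png",d["image"])
    np.savez(f"{n}.npz",K=[d["fx"],d["fy"],d["cx"],d["cy"]],T=d["cam_to_world"]);print(n,d["fx"],d["cx"],d["cy"],np.round(d["cam_to_world"],3).tolist())
E
```

```text
cell.py
nudge.py
pics
{'clock': 0.0, 'joints': [-1.257, 0.435, 0.025, 1.574, -0.012, 1.134, -0.075], 'dq': [0.0, 0.0, 0.0, -0.0, 0.0, -0.001, 0.002], 'joint_efforts': [0.001, -66.785, 0.986, -31.445, -0.061, 0.043, 0.0], 'position': [0.253, 0.571, 0.226], 'ee_rot': [-0.65, -3.073, 0.002], 'force': [0.558, 0.124, -0.081], 'ft_torque': [0.015, 0.009, -0.022], 'gripper_force': 0.0, 'width': 0.999}
side 437.87606590991106 319.43386737562645 196.2406566404257 [[0.599, 0.692, -0.402, 0.919], [0.8, -0.525, 0.29, -0.511], [-0.01, -0.495, -0.869, 0.881], [0.0, 0.0, 0.0, 1.0]]
top 498.9704948949491 322.78622450496147 196.82881971742464 [[0.015, -0.989, 0.146, 0.407], [-1.0, -0.011, 0.027, -0.261], [-0.025, -0.147, -0.989, 1.128], [0.0, 0.0, 0.0, 1.0]]
```

View pics/top0.png

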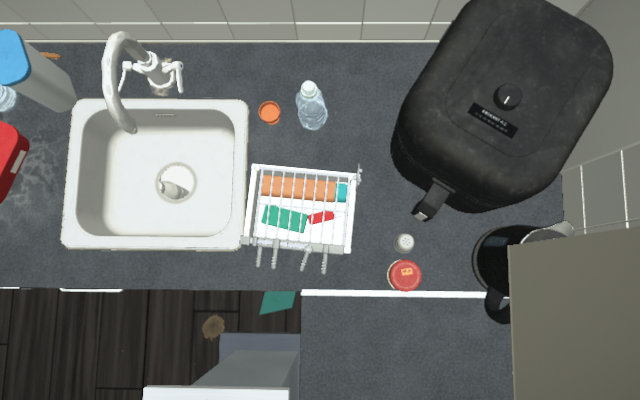

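View pics/side0.png

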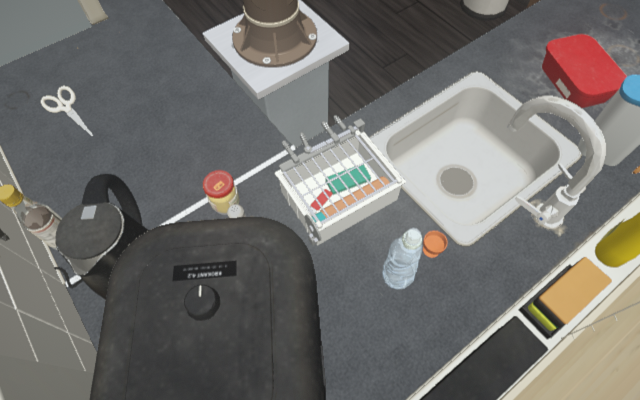

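The top view shows the box at about (300,210), its posts at y≈255 px pointing towards the robot, the jar at (405,275), the shaker at (404,242), the bottle at (310,105) and the cup at (270,112). The side view shows the posts from behind, at about (290-365,130-160). I'll enlarge both.

Run:
```python
import cv2
a=cv2.imread("pics/top0.png")[155:280,235:365];b=cv2.imread("pics/side0.png")[115:245,270:410]
cv2.imwrite("pics/topc.png",cv2.resize(a,None,fx=6,fy=4.8 and 6,interpolation=cv2.INTER_CUBIC)[:600*2])
cv2.imwrite("pics/topc.png",cv2.resize(a,(780,750),interpolation=cv2.INTER_CUBIC)[200:750])
cv2.imwrite("pics/sidec.png",cv2.resize(b[:110],None,fx=5,fy=5,interpolation=cv2.INTER_CUBIC))
```

```text
(no output)
```

View pics/topc.png

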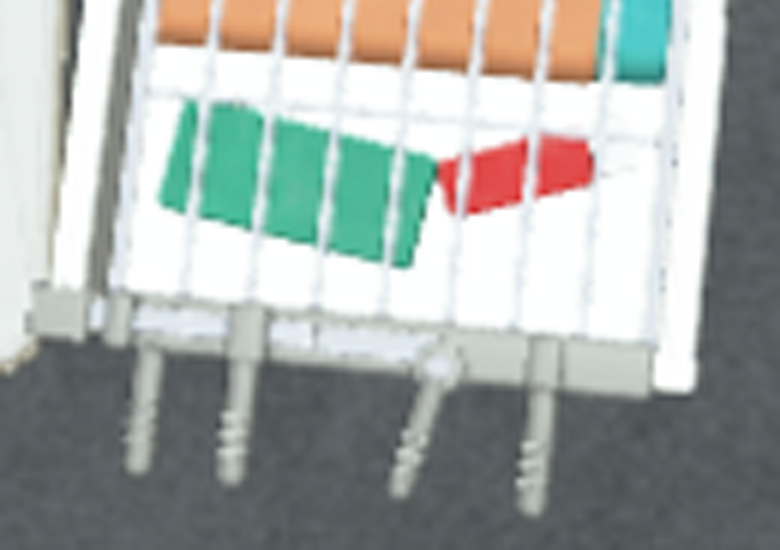

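View pics/sidec.png

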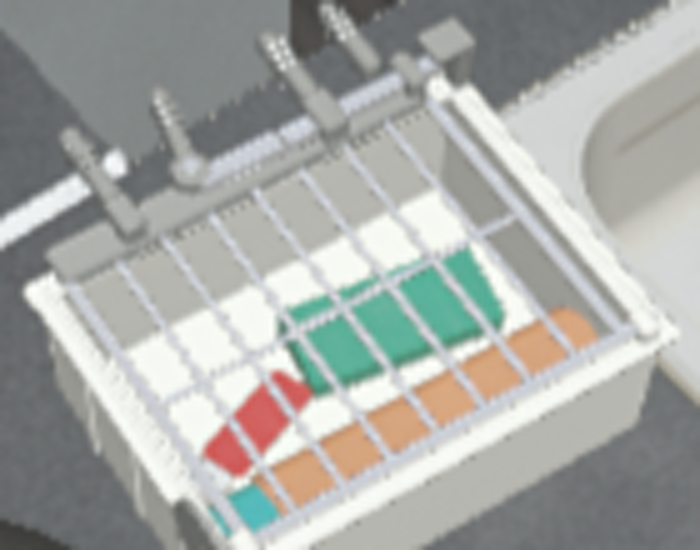

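```bash
cat > h.py <<'E'
import numpy as np
from scipy.optimize import least_squares
C={}
for n in("top","side"):
    d=np.load(n+".npz");C[n]=(d["K"],d["T"])
def proj(n,p):
    K,T=C[n];q=np.linalg.inv(T)@np.append(p,1);return np.array([K[0]*q[0]/q[2]+K[2],K[1]*q[1]/q[2]+K[3]])
def tri(a,b):
    f=lambda p:np.r_[proj("top",p)-a,proj("side",p)-b]
    s=least_squares(f,[.6,-.2,.1]);return s.x,np.abs(s.fun).max()
E
python3 - <<'E'
from h import *
t=lambda u,v:np.array([235+u/6,188.33+v/6]);s=lambda u,v:np.array([270+u/5,115+v/5])
P={"mL":(t(138,468),s(330,10)),"mR":(t(231,480),s(270,40)),"sL":(t(400,492),s(160,95)),"sR":(t(532,511),s(70,135)),"keep":(t(62,310),s(447,38)),"rimR":(t(672,388),s(40,293)),
"jar":(np.array([405,273.]),np.array([219,182.])),"shaker":(np.array([405,241.]),np.array([235,211.]))}
for k,(a,b) in P.items():
    x,e=tri(a,b);print(k,x.round(4),e.round(2))
M={"mL":(-.133,.071,.107),"mR":(-.133,.0388,.107),"sR":(-.133,-.0633,.107)}
def f(q):
    c,sn=np.cos(q[2]),np.sin(q[2]);r=[]
    for k,m in M.items():
        p=[q[0]+c*m[0]-sn*m[1],q[1]+sn*m[0]+c*m[1],m[2]]
        r+=[*(proj("top",p)-P[k][0]),*(proj("side",p)-P[k][1])]
    return np.array(r)
r=least_squares(f,[.6,-.2,0]);q=r.x;print("box",q.round(4),r.fun.round(1))
c,sn=np.cos(q[2]),np.sin(q[2])
for n,m in{"safety":(-.115,-.049),"main":(-.115,.049),"hinge":(.075,0)}.items():
    print(n,round(q[0]+c*m[0]-sn*m[1],4),round(q[1]+sn*m[0]+c*m[1],4))
from cell import arm
o=arm.observe();from scipy.spatial.transform import Rotation as R
print(R.from_rotvec(o["ee_rot"]).as_matrix().round(3),o["position"])
E
```

```text
mL [ 0.4154 -0.1007  0.1036] 1.34
mR [ 0.4118 -0.1323  0.1024] 1.37
sL [ 0.4084 -0.1903  0.1043] 1.17
sR [ 0.4027 -0.235   0.105 ] 1.24
keep [ 0.4678 -0.0753  0.1162] 1.11
rimR [ 0.4457 -0.2829  0.0752] 1.03
jar [ 0.4057 -0.4002  0.1042] 0.72
shaker [ 0.4713 -0.4051  0.0798] 0.2
box [ 0.5416 -0.1849 -0.0957] [-0.9 -0.9 -1.4 -0.4 -0.7 -1.2 -1.5 -0.5 -1.  -0.8 -1.2 -0.2]
safety 0.4225 -0.2227
main 0.4318 -0.1251
hinge 0.6163 -0.192
[[-0.914  0.405 -0.   ]
 [ 0.405  0.914 -0.001]
 [-0.    -0.001 -1.   ]] [0.25290603 0.57106403 0.2260334 ]
```

The post tips triangulate to z≈0.105 with the box yawed about -0.09. That puts the safety grip at (0.423,-0.223) and the main grip at (0.432,-0.125). First I move over in front of the safety catch.

```bash
R='' ; python3 nudge.py '[[[-0.024, -0.033, 0, 0, 1], [-0.024, -0.033, 0, 0, 1], [-0.024, -0.033, 0, 0, 1], [-0.024, -0.033, 0, 0, 1], [-0.024, -0.033, 0, 0, 1], [-0.024, -0.033, 0, 0, 1], [-0.024, -0.033, 0, 0, 1], [-0.024, -0.033, 0, 0, 1], [-0.024, -0.033, 0, 0, 1], [-0.024, -0.033, 0, 0, 1]]]' 15
python3 nudge.py '[[[-0.024, -0.033, 0, 0, 1], [-0.024, -0.033, 0, 0, 1], [-0.024, -0.033, 0, 0, 1], [-0.024, -0.033, 0, 0, 1], [-0.024, -0.033, 0, 0, 1], [-0.024, -0.033, 0, 0, 1], [-0.024, -0.033, 0, 0, 1], [-0.024, -0.033, 0, 0, 1], [-0.024, -0.033, 0, 0, 1], [-0.024, -0.033, 0, 0, 1]]]'
python3 nudge.py '[[[0, 0, 0, -0.11, 1], [0, 0, 0, -0.11, 1], [0, 0, 0, -0.1, 1], [0, 0, 0, 0, 1], [0, 0, 0, 0, 1]]]'
cat > w.py <<'E'
from h import *;from cell import arm;from scipy.spatial.transform import Rotation as R
import sys
o=arm.observe();M=R.from_rotvec(o["ee_rot"]).as_matrix();p=np.array(o["position"])
print("clock",o["clock"],"p",p.round(4),"ytool",M[:,1].round(4),"z",M[:,2].round(3),"w",o["width"],"gf",o["gripper_force"],"F",np.round(o["force"],1))
if len(sys.argv)>3: print("tool delta",(M.T@(np.array([float(a) for a in sys.argv[1:4]])-p)).round(4))
E
python3 w.py .4225 -.2227 .086
```

```text
clock: 1.1
position: [0.3387, 0.1708, 0.2266]
ee_rot: [-0.65, -3.073, -0.0]
force: [1.3, -0.1, -0.1]
width: 0.998
gripper_force: 0.0
clock: 2.1
position: [0.4247, -0.2278, 0.2266]
ee_rot: [-0.649, -3.074, -0.0]
force: [0.9, 0.5, 0.2]
width: 0.999
gripper_force: 0.0
clock: 2.6
position: [0.4245, -0.2263, 0.2266]
ee_rot: [-0.157, -3.137, -0.0]
force: [0.4, -0.4, 0.3]
width: 0.999
gripper_force: 0.0
clock 2.6 p [ 0.4245 -0.2263  0.2266] ytool [9.98e-02 9.95e-01 2.00e-04] z [-0.  0. -1.] w 0.9985678241417602 gf 0.0 F [ 0.4 -0.4  0.3]
tool delta [0.0023 0.0033 0.1406]
```

```bash
python3 nudge.py '[[[0.002, 0.003, 0.02, 0, 1], [0, 0, 0.025, 0, 1], [0, 0, 0.025, 0, 1], [0, 0, 0, 0, 1], [0, 0, 0, 0, 1]]]'
python3 - <<'E'
from cell import arm
import cv2,numpy as np
o=arm.observe();d=arm.get_image("wrist");cv2.imwrite("pics/w1.png",d["image"])
np.savez("w1.npz",p=o["position"],r=o["ee_rot"],m=d["mount"],K=[d["fx"],d["fy"],d["cx"],d["cy"]]);print(np.round(d["mount"],3),d["fx"],d["cx"],d["cy"],o["position"])
E
```

```text
clock: 3.1
position: [0.4229, -0.2232, 0.157]
ee_rot: [-0.155, -3.137, 0.0]
force: [0.6, 0.2, -0.3]
width: 1.0
gripper_force: 0.0
[[ 0.001 -0.97  -0.245  0.065]
 [ 1.     0.001 -0.    -0.   ]
 [ 0.    -0.245  0.97  -0.159]
 [ 0.     0.     0.     1.   ]] 296.7076676601622 324.4147953845277 198.62351245750907 [ 0.4228592  -0.22321363  0.15704744]
```

View pics/w1.png

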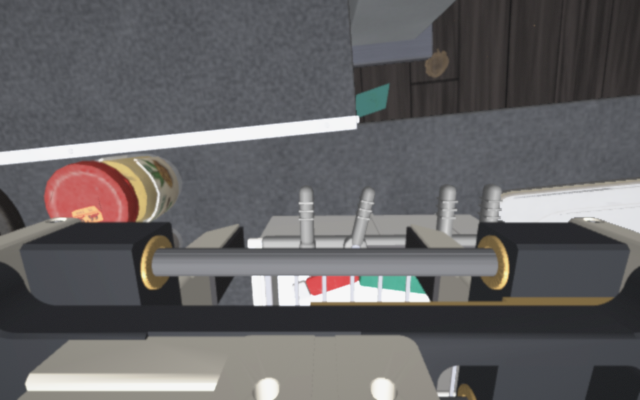

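The wrist view shows the post tips at (306,192), (369,194), (448,190) and (492,190). The finger lower ends are hidden behind the gripper body.

Run:
```python
import numpy as np
from scipy.spatial.transform import Rotation as R
d=np.load("w1.npz");M=R.from_rotvec(d["r"]).as_matrix();K=d["K"];m=d["m"]
c=M@m[:3,3]+d["p"]
for n,u,v in[("sR",306,191),("sL",369,193),("mR",448,189),("mL",492,189),("sR mid",306,215),("mR mid",447,215),("sL mid",363,215),("mL mid",491,215)]:
    r=M@m[:3,:3]@[(u-K[2])/K[0],(v-K[3])/K[1],1]
    p=c+r*(.106-c[2])/r[2];print(n,p.round(4),"tool",(M.T@(p-d["p"])).round(4)[:2])
```

```text
sR [ 0.4037 -0.2351  0.106 ] tool [ 0.0179 -0.0138]
sL [ 0.4096 -0.1897  0.106 ] tool [0.0164 0.032 ]
mR [ 0.4122 -0.1326  0.106 ] tool [0.0194 0.0891]
mL [ 0.4153 -0.1009  0.106 ] tool [0.0195 0.121 ]
sR mid [ 0.4218 -0.2372  0.106 ] tool [-0.0003 -0.014 ]
mR mid [ 0.4319 -0.1333  0.106 ] tool [-0.0002  0.0904]
sL mid [ 0.4259 -0.1952  0.106 ] tool [-0.0003  0.0282]
mL mid [ 0.4351 -0.1009  0.106 ] tool [-0.0002  0.123 ]
```

All three views agree within 1 mm, so I'm centred. Next I descend and squeeze.

```bash
python3 nudge.py '[[[0, 0, 0.025, 0, 1], [0, 0, 0.025, 0, 1], [0, 0, 0.021, 0, 1], [0, 0, 0, 0, 1], [0, 0, 0, 0, 0.7], [0, 0, 0, 0, 0.4], [0, 0, 0, 0, 0.2], [0, 0, 0, 0, 0.2], [0, 0, 0, 0, 0.2]]]' 15; python3 w.py;python3 nudge.py '[[[0, 0, 0, 0, 0.1], [0, 0, 0, 0, 0.1], [0, 0, 0, 0, 0.1], [0, 0, 0, 0, 0.1], [0, 0, 0, 0, 0.1]]]' 20; python3 w.py
```

```text
clock: 4.05
position: [0.423, -0.2226, 0.086]
ee_rot: [0.152, 3.138, 0.001]
force: [-1.7, 2.7, 0.0]
width: 0.618
gripper_force: 1.0
clock 4.05 p [ 0.423  -0.2226  0.086 ] ytool [9.640e-02 9.953e-01 8.000e-04] z [ 0.     0.001 -1.   ] w 0.6178790904129027 gf 1.0264883190393448 F [-1.7  2.7  0. ]
clock: 4.55
position: [0.4223, -0.221, 0.0853]
ee_rot: [-0.149, -3.136, -0.005]
force: [-1.4, 9.3, 2.3]
width: 0.448
gripper_force: 19.6
clock 4.55 p [ 0.4223 -0.221   0.0853] ytool [0.0951 0.9955 0.0029] z [-0.002  0.003 -1.   ] w 0.4477358766768114 gf 19.636636711657047 F [-1.4  9.3  2.3]
```

The width of 41 mm matches a fully squeezed safety catch. Next I release, go up and over to the main catch.

```bash
python3 nudge.py '[[[0, 0, 0, 0, 0.9], [0, 0, 0, 0, 0.9], [0, 0, 0, 0, 0.9], [0, 0, -0.03, 0, 0.9], [0, 0, -0.03, 0, 0.9], [0, 0.035, 0, 0, 0.88], [0, 0.035, 0, 0, 0.88], [0, 0.0285, 0, 0, 0.88], [0, 0, 0, 0, 0.88], [0, 0, 0, 0, 0.88]]]' 
python3 w.py .432 -.1245 .086
python3 - <<'E'
from cell import arm
import cv2
for n in("wrist","top"): 
    d=arm.get_image(n)["image"];cv2.imwrite(f"pics/{n}2.png",d)
a=cv2.imread("pics/wrist2.png")[120:260,180:500];b=cv2.imread("pics/side0.png")
cv2.imwrite("pics/w2c.png",cv2.resize(a,None,fx=2.5,fy=2.5))
E
```

```text
clock: 5.55
position: [0.4328, -0.1252, 0.1459]
ee_rot: [0.15, 3.137, -0.001]
force: [0.5, -0.7, -0.1]
width: 0.88
gripper_force: 0.0
clock 5.55 p [ 0.4328 -0.1252  0.1459] ytool [ 9.550e-02  9.954e-01 -3.000e-04] z [ 0.001 -0.    -1.   ] w 0.8795134526948587 gf 0.0 F [ 0.5 -0.7 -0.1]
tool delta [0.0009 0.0006 0.0599]
```

View pics/w2c.png

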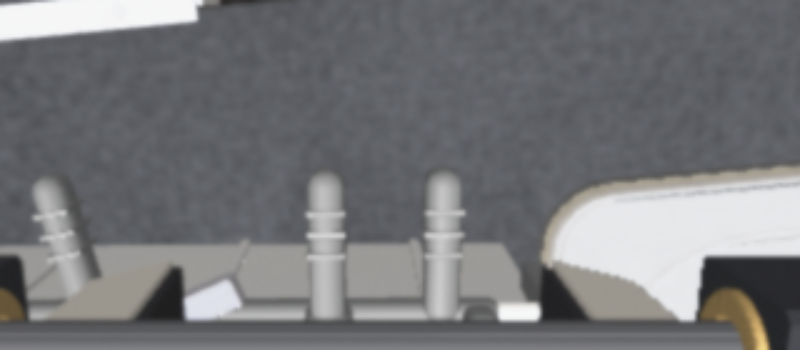

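The safety post now leans right, so the catch stays open. The fingers straddle the main posts (crop x≈326 and 443). Next I descend and squeeze.

```bash
python3 nudge.py '[[[0, 0, 0.02, 0, 0.88], [0.001, 0.0005, 0.02, 0, 0.88], [0, 0, 0.02, 0, 0.88], [0, 0, 0, 0, 0.88], [0, 0, 0, 0, 0.5], [0, 0, 0, 0, 0.2], [0, 0, 0, 0, 0.1], [0, 0, 0, 0, 0.1], [0, 0, 0, 0, 0.1], [0, 0, 0, 0, 0.1]]]' 30;python3 nudge.py '[[[0, 0, 0, 0, 0.1], [0, 0, 0, 0, 0.1], [0, 0, 0, 0, 0.1]]]' 40; python3 w.py
```

```text
clock: 6.65
position: [0.4319, -0.1233, 0.0859]
ee_rot: [0.15, 3.138, 0.002]
force: [0.7, 5.9, 1.0]
width: 0.406
gripper_force: 3.1
clock: 6.95
position: [0.4317, -0.1254, 0.0859]
ee_rot: [0.152, 3.137, -0.002]
force: [-1.1, -5.7, 0.9]
width: 0.311
gripper_force: 40.1
clock 6.95 p [ 0.4317 -0.1254  0.0859] ytool [ 0.0966  0.9953 -0.0011] z [ 0.001 -0.001 -1.   ] w 0.3105353927652162 gf 40.132198333740234 F [-1.1 -5.7  0.9]
```

```bash
python3 -c "
import numpy as np
t=np.linspace(0,1.45,21);x=-.19*np.cos(t)+.013*np.sin(t);z=.19*np.sin(t)+.013*np.cos(t)
for a,b,c in zip(t[1:],-np.diff(x),-np.diff(z)):print('%.2f %.4f %.4f'%(a,b,c))
print(x[-1]-x[0],z[-1]-z[0])"
```

```text
0.07 -0.0014 -0.0137
0.14 -0.0024 -0.0136
0.22 -0.0034 -0.0134
0.29 -0.0044 -0.0131
0.36 -0.0053 -0.0127
0.43 -0.0062 -0.0123
0.51 -0.0071 -0.0118
0.58 -0.0079 -0.0113
0.65 -0.0087 -0.0107
0.72 -0.0095 -0.0100
0.80 -0.0102 -0.0093
0.87 -0.0108 -0.0086
0.94 -0.0114 -0.0078
1.01 -0.0120 -0.0069
1.09 -0.0124 -0.0060
1.16 -0.0128 -0.0051
1.23 -0.0132 -0.0042
1.30 -0.0134 -0.0032
1.38 -0.0136 -0.0022
1.45 -0.0137 -0.0012
0.180009742703689 0.17718200429891756
```

Lifting in stages along the arc, starting slowly to check that the bolt is free.

```bash
python3 nudge.py '[[[-0.0014, 0, -0.0137, 0, 0.1], [-0.0024, 0, -0.0136, 0, 0.1], [-0.0034, 0, -0.0134, 0, 0.1], [0, 0, 0, 0, 0.1]]]' 40; python3 w.py
```

```text
clock: 7.35
position: [0.4388, -0.1261, 0.1272]
ee_rot: [0.153, 3.137, -0.001]
force: [-1.6, -7.5, -5.6]
width: 0.31
gripper_force: 40.0
clock 7.35 p [ 0.4388 -0.1261  0.1272] ytool [ 9.730e-02  9.953e-01 -8.000e-04] z [ 0.001 -0.001 -1.   ] w 0.31024778981608575 gf 40.010812282562256 F [-1.6 -7.5 -5.6]
```

The gate is rising (about 5 N downward at the posts, width held). I continue.

```bash
python3 nudge.py '[[[-0.0044, 0, -0.0131, 0, 0.1], [-0.0053, 0, -0.0127, 0, 0.1], [-0.0062, 0, -0.0123, 0, 0.1], [-0.0071, 0, -0.0118, 0, 0.1], [-0.0079, 0, -0.0113, 0, 0.1], [-0.0087, 0, -0.0107, 0, 0.1], [0, 0, 0, 0, 0.1]]]'; python3 w.py
```

```text
clock: 8.05
position: [0.4775, -0.1296, 0.1981]
ee_rot: [-0.153, -3.136, 0.001]
force: [-3.2, -5.2, -4.4]
width: 0.312
gripper_force: 40.0
clock 8.05 p [ 0.4775 -0.1296  0.1981] ytool [ 9.710e-02  9.953e-01 -7.000e-04] z [-0.002 -0.    -1.   ] w 0.3115772315829055 gf 40.01529157161713 F [-3.2 -5.2 -4.4]
```

```bash
python3 nudge.py '[[[-0.0095, 0, -0.0100, 0, 0.1], [-0.0102, 0, -0.0093, 0, 0.1], [-0.0108, 0, -0.0086, 0, 0.1], [-0.0114, 0, -0.0078, 0, 0.1], [-0.0120, 0, -0.0069, 0, 0.1], [-0.0124, 0, -0.0060, 0, 0.1], [0, 0, 0, 0, 0.1], [0, 0, 0, 0, 0.1]]]'; python3 w.py
```

```text
clock: 8.85
position: [0.5434, -0.1355, 0.246]
ee_rot: [-0.153, -3.137, -0.0]
force: [-0.8, -3.4, -6.4]
width: 0.315
gripper_force: 39.9
clock 8.85 p [ 0.5434 -0.1355  0.246 ] ytool [ 0.0973  0.9953 -0.    ] z [-0.001  0.    -1.   ] w 0.3146655877961966 gf 39.93033617734909 F [-0.8 -3.4 -6.4]
```

```bash
python3 nudge.py '[[[-0.0128, 0, -0.0051, 0, 0.1], [-0.0132, 0, -0.0042, 0, 0.1], [-0.0134, 0, -0.0032, 0, 0.1], [-0.0136, 0, -0.0022, 0, 0.1], [-0.0137, 0, -0.0012, 0, 0.1], [0, 0, 0, 0, 0.1], [0, 0, 0, 0, 0.1], [0, 0, 0, 0, 0.1], [0, 0, 0, 0, 0.1], [0, 0, 0, 0, 0.1]]]'; python3 w.py
python3 - <<'E'
from cell import arm
import cv2
a=[cv2.imread("pics/x") if 0 else arm.get_image(n)["image"] for n in("side","top")]
cv2.imwrite("pics/end.png",cv2.vconcat([cv2.resize(a[0][80:300,180:460],(560,440))[:300],cv2.resize(a[1][80:300,200:480],(560,440))[:300]]))
E
```

```text
clock: 9.85
position: [0.6092, -0.1415, 0.2612]
ee_rot: [-0.152, -3.135, -0.001]
force: [0.4, -3.3, -26.0]
width: 0.31
gripper_force: 52.5
clock 9.85 p [ 0.6092 -0.1415  0.2612] ytool [9.690e-02 9.953e-01 3.000e-04] z [-0.003  0.001 -1.   ] w 0.30975295360083827 gf 52.52316246042028 F [  0.4  -3.3 -26. ]
```

View pics/end.png

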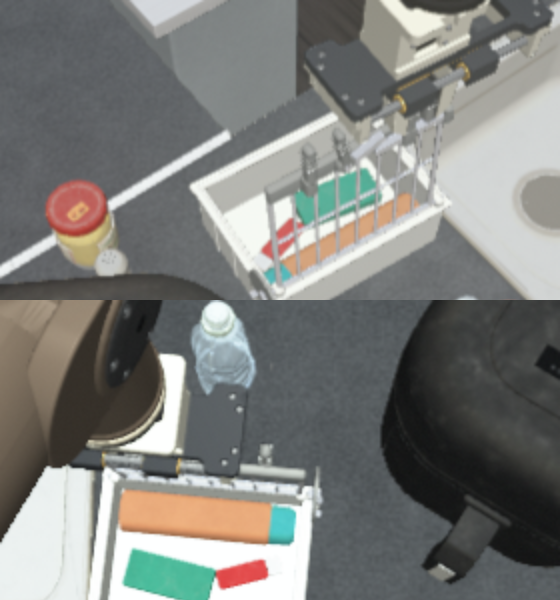

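The gate stands nearly upright (about 1.44 rad) and is held by the fingers, and the jar, shaker and bottle stand where they were. I ease the 26 N upward pull slightly and let it settle.

```bash
python3 nudge.py '[[[0, 0, 0.001, 0, 0.1], [0, 0, 0.001, 0, 0.1], [0, 0, 0, 0, 0.1], [0, 0, 0, 0, 0.1], [0, 0, 0, 0, 0.1], [0, 0, 0, 0, 0.1], [0, 0, 0, 0, 0.1], [0, 0, 0, 0, 0.1]]]'; python3 -c "
from cell import arm
o=arm.observe();print(o['position'],o['gripper_force'],o['force'],max(map(abs,o['dq'])))
print(arm.sign_off())"
```

```text
clock: 10.75
position: [0.6106, -0.1417, 0.2611]
ee_rot: [0.152, 3.138, 0.001]
force: [-4.6, 1.1, -8.1]
width: 0.306
gripper_force: 52.0
[ 0.61062664 -0.14169046  0.26108096] 51.964044144842774 [-4.5855767   1.14851747 -8.11322163] 0.002668659912782781
the job is handed in; nothing more can be done
None
```

I squeezed the safety catch open, squeezed the main catch and swung the gate past its check; the arm is now holding it still at about 1.44 rad. I handed the job in at 10.75 s and no verdict came back. The jar, shaker and bottle looked unmoved in the last pictures, but the egg cup was not in view.

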